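Turn the sample leaf over its spine

ROBOT

A 7-joint arm with a two-finger parallel gripper is mounted at the origin on the work surface; the furniture and walls round the work are solid. World frame = base frame: x ahead of the robot, y to its left, z up, the work surface at z = 0. Lengths are in m, angles in rad, forces in N, time in s.
With the tool pointing down it reaches from about 0.425 to 0.925 m from the base axis. Payload 6.8 kg.
Tool frame: the origin (TCP) lies at the very end of the fingers, on their centre line; the grasp point (between the pads) lies 19 mm behind it (r.grip_depth is the distance from the TCP to the grasp point, in m); z points along the fingers, y is the direction in which the jaws open and shut (so a half turn about z gives the same grasp; the last joint's range is limited). The gripper opens to 85 mm and grips with 20 to 120 N. Pads are 22 mm wide; open, the fingers measure 114 mm over their backs; the gripper's body (76 mm by 85 mm) begins 54 mm behind the grasp point. The pads swing forward as they close: fully open they stand 13 mm farther back than shut.
Start: joints at [1.163, 0.477, 0.022, 1.555, -0.011, 1.109, -0.083], TCP at [0.199, -0.645, 0.231] pointing down, gripper open.
Joint ranges: [-2.96, 2.96], [-0.34, 2.1], [-1.41, 1.46], [0.24, 2.44], [-1.37, 4.51], [0.17, 1.92], [-2.96, 2.96]. Speed limits (rad/s): [2.39, 2.39, 3.14, 3.14, 3.14, 3.14, 3.14].

INTERFACE

Orientations are given as a rotation vector (axis times angle).
In Python, from bench import r, grab_frame gives the robot as it stands. The module is installed in compiled form; this text tells all that it offers.
- The arm moves only by the tool play_rows, never from a script. Its argument "increments" is a list of rows, each a list of 7 numbers: the shift along the tool's x, y, z in mm, then the turn, a rotation vector about the tool's x, y, z in rad, then the closure in counts, from 0 (fully open) to 255 (shut). In form: [[tx, ty, tz, rx, ry, rz, claw], ...]. A call has 1 to 5 rows; each row shifts and turns the pose as measured when the row begins, along the tool's axes as they then stand; what a row does not reach is not made up. A row lasts 1/10 s, in which the tool goes at most 50 mm and 8.59 degrees, less where a joint would pass 70% of its speed; a pose out of reach is approached as far as the arm can. A call is refused whole if a number of a shift passes 50 or a number of a turn 0.15, either way. A call with a gripper value outside its range is refused whole. The fingers move at their own pace and stop on an object; "force" is the grip in N (left out, the last holds). Time passes only in rows, so rows that do not move let the fingers close. It gives the time, the measured TCP pose, the force and the opening at its end, in the units of the state.
- r.get_obs(): the state, without advancing time (a new reading comes with each control period).
- grab_frame(name): name is "side" or "top" or "wrist"; returns a dict with "color" (480x640x3 uint8, blue, green, red), "depth" (480x640 float32, m along the optical axis (not along the pixel's ray), 0 where there is no reading), "K" (3x3 intrinsics, pixels), "k1" (the pictures are not rectified: a ray, as slopes to the right and down, at radius r is drawn at 1 + k1 r^2 times it, then the intrinsics apply), "T" (4x4, takes a point from camera to world coordinates). Camera axes: x right, y up, looking along -z (the intrinsics and any distortion apply to the point x, -y, -z); pixel columns grow to the right and rows downward; lengths in m; the calibration is good to about 2 mm. A picture is of the moment at which its call begins.
- r.hand_in(): hands the job in, once; it reports no verdict.
The state is a dict: "clock": time; "joints": joint angles; "qvel": joint speeds; "tau": joint torques, N m; "tcp_pos": TCP position; "orientation": TCP orientation; "contact_force": force on the tool from outside, world axes, zero at the start; "moment": the same for the moment, N m; "grip_width": finger opening in m.
Only numpy, scipy, OpenCV 4.12 (cv2) and the standard library are available. Lean on these libraries where they do the work, as an engineer would, in place of code of your own. Each camera call takes 0.05 s, during which the arm holds its last target.

TASK

Show the next gift-wrap pattern: with your fingertips, turn the upper (red striped) leaf of the sample stand over its ring spine until it lies flat on the other side, leaving the green dotted leaf below it lying where it is. Do it by gently lifting the free edge and pushing, pinching nothing and without shoving, lifting or tipping the stand; leave the ribbon, tags and tape alone, and finish clear of everything.

Things in the scene. Friction and masses are not known exactly. Their poses are not given: they have to be found in the camera images.
- sample_stand: Low wooden stand on a dark steel foot, loose, 1.3 to 2 kg. Origin: centre of its underside; x along the spine, y from the spine to the side where both leaves lie at first (towards the robot and its right), z up. Foot 100 x 156 mm (x, y), 14 high. Rest boards 110 mm along x reach 8 to 82 mm from the spine on both sides, tops 56.5 mm above the table; beyond them the space under the upper leaf is open.
- spine (a point): Middle of the spine: the common hinge axis of both leaves, 62 mm above the stand's underside, along the stand's x. Three steel rings 32 mm across stand round it (look only).
- top_leaf_edge (a point): Middle of the upper leaf's free edge, mid-thickness. Rigid white board, red and white stripes on its first face, brown back; 110 mm along the spine, 4 mm thick, 70 g, from 10 to 112 mm off the spine axis, mid-plane 3.5 mm off the axis to the striped side. It overhangs the under leaf by 20 mm and the rest board by 30 mm.
- top_leaf (a joint): Upper leaf's angle, rad: 0 = flat on its first side (stand's +y), 1.57 = upright, 3.14 = flat on the other rest board (-y). Starts ajar at 0.12 to 0.75. The hinge is stiff (0.07 N m of friction, more than the leaf's weight): the leaf stays at any angle it is left at; 1 to 2 N at its edge turns it.
- under_leaf_edge (a point): Middle of the free edge of the under leaf (green with yellow dots), mid-thickness, 92 mm from the spine; same width and thickness, mid-plane 3.5 mm below the axis.
- under_leaf (a joint): Angle of the under leaf, rad: 0 = flat on its rest board, where it starts and must stay. Nothing latches it; its hinge is as stiff as the upper one.
- gold_spool: Bystander: white spool of gold ribbon, 68 mm across, 33 mm high, its centre 28 mm along its y from the origin (on its underside); the ribbon end trails.
- red_spool: Bystander: white spool of red ribbon, same size and origin as the gold one.
- tags: Bystander: bundle of brown gift tags, 57 x 128 x 13 mm, origin at its underside.
- grey_tape: Bystander: roll of grey tape lying flat, 107 mm across, 48 mm high, origin at the centre of its underside.

How it is judged:
On the way:
1. The upper leaf is past upright, swung over the spine (value of joint top_leaf above 1.7 rad), for 0.1 s.
At the end, for the whole second after the job is handed in: The upper leaf lies flat on the other side (joint above 3.07 rad, within about 0.07 rad of flat) and at rest; the under leaf lies flat where it was (below 0.05 rad); the stand stands level on the table, at rest (value of joint top_leaf above 3.07 rad and velocity of joint top_leaf between -0.05 and 0.05 rad/s and value of joint under_leaf below 0.05 rad and angle between sample_stand's own z axis and vertical below 0.03 rad and height (world z) of sample_stand below 0.004 m and linear speed of sample_stand below 0.02 m/s); the robot touches nothing.
It fails at once if The under leaf is turned up with the top leaf (value of joint under_leaf above 0.12 rad).
It fails at once if The stand is shoved more than 12 mm (distance of sample_stand from where it was at the start of the episode above 0.012 m).
It fails at once if The stand is lifted (over 12 mm) or tipped (over 0.12 rad) (height (world z) of sample_stand above 0.012 m or angle between sample_stand's own z axis and vertical above 0.12 rad).
It fails at once if The stand or a leaf is pressed or squeezed with more than 35 N (contact force between the fingers and sample_stand above 35 N).
It fails at once if A ribbon spool, the tags or the tape is disturbed: moved or lifted more than 20 mm (distance of any of gold_spool, red_spool, tags, grey_tape from where it was at the start of the episode above 0.02 m).
It also fails if it takes over 42 s, if anything falls off the work surface, if the arm or the gripper's body presses on something with over 40 N, if the wrist force passes 120 N, or if a joint passes its speed limit or range.

## Working session

There is one attempt and no reset: what is moved stays moved. The work goes in short steps, Python scripts to look and compute and a tool call to move; the robot and the scene stay as the last step left them, time stands still between calls to the robot, and variables do not carry over. Pictures are saved under pics/ and viewed, and the job is handed in when it is done.

Besides the shell and the picture viewer there is one more tool, called after "Request:" by a JSON object that holds its "name" and its "arguments", one argument or row to a line. play_rows: Moves the arm, as the interface text tells. Its arguments: {"type":"object","properties":{"increments":{"type":"array","items":{"type":"array","items":{"type":"number"}}},"force":{"type":"number"}},"required":["increments"]}

```bash
mkdir -p pics; cat > h.py <<'E'
import numpy as np, cv2
from bench import r, grab_frame
from scipy.spatial.transform import Rotation as R
def pt(f,u,v,d=None):
    K=f["K"];k1=f["k1"]
    xd=(u-K[0,2])/K[0,0]; yd=(v-K[1,2])/K[1,1]
    x,y=xd,yd
    for _ in range(20):
        s=1+k1*(x*x+y*y); x,y=xd/s,yd/s
    if d is None:
        w=f["depth"][int(v)-1:int(v)+2,int(u)-1:int(u)+2]; w=w[w>0]; d=np.median(w) if len(w) else np.nan
    p=np.array([x*d,-y*d,-d,1]); return (f["T"]@p)[:3]
def proj(f,P):
    p=np.linalg.inv(f["T"])@np.append(P,1); x,y=p[0]/-p[2],-p[1]/-p[2]
    s=1+f["k1"]*(x*x+y*y); K=f["K"]; return K[0,0]*x*s+K[0,2],K[1,1]*y*s+K[1,2]
E
python3 - <<'E'
from h import *
import pickle
o=r.get_obs(); print({k:np.round(v,3) for k,v in o.items()})
F={}
for n in("side","top","wrist"):
    f=grab_frame(n);F[n]=f;cv2.imwrite(f"pics/{n}0.png",f["color"]);print(n,np.round(f["T"],3).tolist(),f["k1"])
pickle.dump(F,open("f0.pkl","wb"))
E
```

```text
{'clock': np.float64(0.0), 'joints': array([ 1.163,  0.478,  0.022,  1.556, -0.011,  1.109, -0.083]), 'qvel': array([ 0.001,  0.   ,  0.002,  0.001, -0.   , -0.   , -0.001]), 'tau': array([ 0.0000e+00, -5.9646e+01,  1.6080e+00, -2.8121e+01,  1.2000e-02,
        9.0000e-03,  0.0000e+00]), 'tcp_pos': array([ 0.199, -0.644,  0.23 ]), 'orientation': array([-3.105e+00, -4.690e-01,  1.000e-03]), 'contact_force': array([0.282, 0.305, 0.092]), 'moment': array([0.003, 0.042, 0.015]), 'grip_width': np.float64(0.085)}
side [[-0.987, 0.056, -0.151, 0.291], [-0.161, -0.383, 0.91, 1.311], [-0.007, 0.922, 0.387, 0.505], [0.0, 0.0, 0.0, 1.0]] -0.10910148248152372
top [[-0.001, 0.999, -0.043, 0.399], [-1.0, -0.002, -0.031, 0.298], [-0.031, 0.043, 0.999, 0.935], [0.0, 0.0, 0.0, 1.0]] 0.024470511877117327
wrist [[0.295, 0.909, 0.296, 0.275], [-0.956, 0.281, 0.089, -0.621], [-0.002, -0.309, 0.951, 0.373], [0.0, 0.0, 0.0, 1.0]] -0.07475482077183165
```

View pics/side0.png

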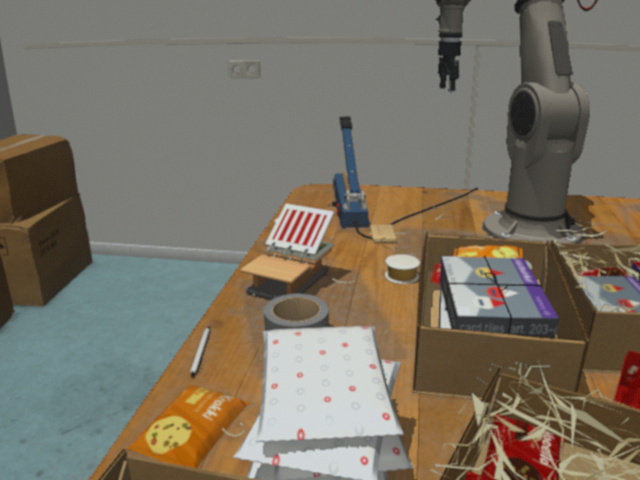

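View pics/top0.png

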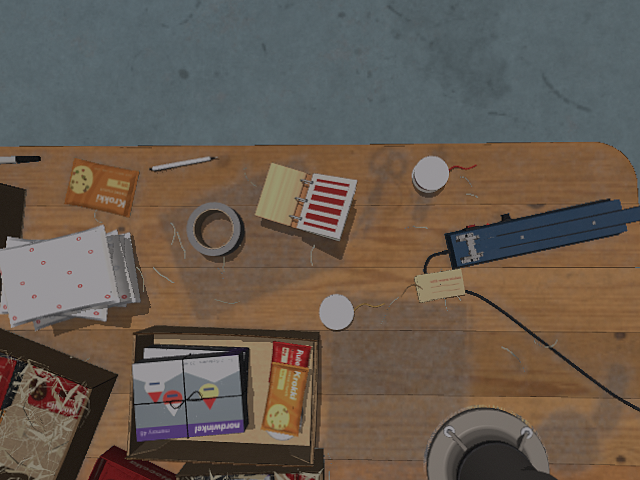

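View pics/wrist0.png

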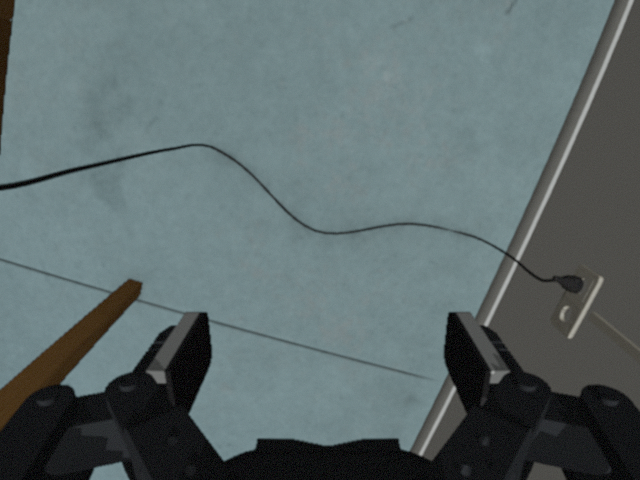

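```bash
python3 - <<'E'
from h import *
import pickle
F=pickle.load(open("f0.pkl","rb"))
for n,(a,b,c,d) in {"top":(230,140,390,260),"side":(220,180,380,310)}.items():
    im=F[n]["color"][b:d,a:c]; cv2.imwrite(f"pics/{n}0c.png",cv2.resize(im,None,fx=5,fy=5,interpolation=cv2.INTER_CUBIC))
f=F["top"]
# heightmap in zone
for (u,v) in [(330,205),(310,200),(345,205),(275,195),(285,200),(350,180),(340,235),(480,240),(590,215),(430,170),(337,310),(215,230),(440,287),(465,255),(505,218)]:
    print((u,v),np.round(pt(f,u,v),3))
E
```

```text
(330, 205) [0.508 0.306 0.109]
(310, 200) [0.521 0.344 0.079]
(345, 205) [0.506 0.279 0.125]
(275, 195) [0.535 0.413 0.057]
(285, 200) [0.525 0.393 0.058]
(350, 180) [0.551 0.27  0.123]
(340, 235) [0.452 0.288 0.129]
(480, 240) [0.444 0.031 0.09 ]
(590, 215) [ 0.493 -0.186  0.052]
(430, 170) [0.586 0.109 0.033]
(337, 310) [0.31  0.293 0.034]
(215, 230) [0.471 0.545 0.   ]
(440, 287) [0.354 0.086 0.01 ]
(465, 255) [0.418 0.048 0.053]
(505, 218) [ 0.49  -0.034  0.036]
```

```bash
ls pics
```

```text
side0.png
side0c.png
top0.png
top0c.png
wrist0.png
```

View pics/top0c.png

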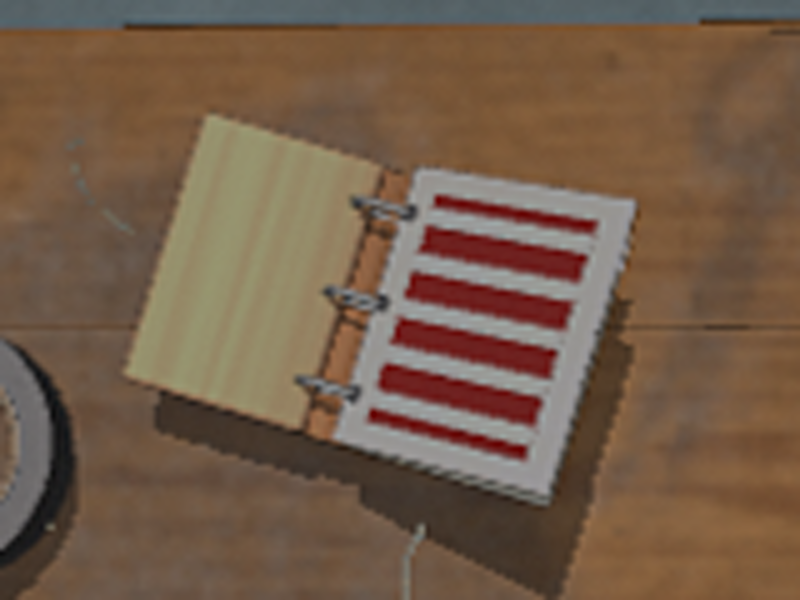

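View pics/side0c.png

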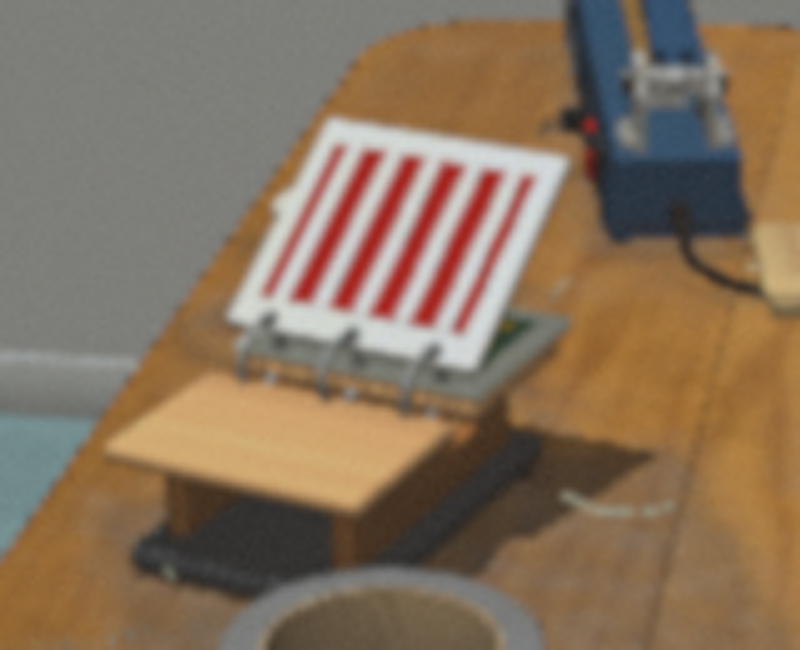

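```bash
python3 - <<'E'
from h import *
import pickle
F=pickle.load(open("f0.pkl","rb")); f=F["top"]
def plane(poly):
    m=np.zeros((480,640),np.uint8); cv2.fillPoly(m,[np.array(poly,np.int32)],1)
    m=cv2.erode(m,np.ones((5,5)))
    P=np.array([pt(f,u,v) for v,u in np.argwhere(m)]);P=P[~np.isnan(P[:,2])]
    A=np.c_[P[:,:2],np.ones(len(P))];c,*_=np.linalg.lstsq(A,P[:,2],rcond=None)
    res=P[:,2]-A@c; k=abs(res)<.006; c,*_=np.linalg.lstsq(A[k],P[k,2],rcond=None)
    return c,(P[:,2]-A@c).std(),len(P)
def corner(u,v,c):
    a=pt(f,u,v,.5);b=pt(f,u,v,1.);d=b-a
    t=(c[0]*a[0]+c[1]*a[1]+c[2]-a[2])/(d[2]-c[0]*d[0]-c[1]*d[1]); return a+t*d
L=[(313.4,173.6),(357,180),(339.6,240.6),(296.6,228)]
B=[(271.6,163),(255,215),(291,226),(306.6,173)]
for Q in(L,B):
    c,s,n=plane(Q);print("plane",np.round(c,3),s,n,"tilt",np.arctan(np.hypot(*c[:2])), "downhill az",np.degrees(np.arctan2(-c[1],-c[0])))
    C=[corner(*q,c) for q in Q]
    for x in C: print(np.round(x,4))
    print([round(np.linalg.norm(C[i]-C[(i+1)%4]),4) for i in range(4)])
E
```

```text
plane [-0.203 -0.658  0.412] 0.000687778365470214 2269 tilt 0.6027067036374425 downhill az 72.87693977697414
[0.5725 0.3375 0.0745]
[0.5489 0.2577 0.1318]
[0.4415 0.2887 0.1331]
[0.4688 0.3695 0.0745]
[np.float64(0.1011), np.float64(0.1118), np.float64(0.1034), np.float64(0.1085)]
plane [-0.002  0.001  0.058] 0.00113086723055614 1675 tilt 0.0023756928006438325 downhill az -33.93908450526149
[0.5973 0.4198 0.0572]
[0.4958 0.4518 0.0575]
[0.4741 0.3817 0.0574]
[0.5773 0.3515 0.0572]
[np.float64(0.1065), np.float64(0.0733), np.float64(0.1075), np.float64(0.0712)]
```

```bash
python3 - <<'E'
from h import *
import pickle
F=pickle.load(open("f0.pkl","rb")); f=F["side"]
for u,v in [(346,122),(347,150),(350,175),(350,200),(340,225),(450,60),(448,88),(305,262)]: print((u,v),np.round(pt(f,u,v),3))
f=F["top"]
for u,v in [(520,225),(600,205),(630,215),(637,190),(300,380),(240,350)]: print((u,v),np.round(pt(f,u,v),3))
E
```

```text
(346, 122) [ 0.488 -0.227  0.204]
(347, 150) [ 0.471 -0.115  0.152]
(350, 175) [ 0.451 -0.021  0.112]
(350, 200) [0.447 0.004 0.055]
(340, 225) [0.463 0.071 0.014]
(450, 60) [ 0.196 -0.604  0.344]
(448, 88) [ 0.164 -1.261  0.168]
(305, 262) [0.49  0.363 0.05 ]
(520, 225) [ 0.475 -0.056  0.053]
(600, 205) [ 0.512 -0.204  0.053]
(630, 215) [ 0.479 -0.179  0.179]
(637, 190) [ 0.548 -0.307 -0.001]
(300, 380) [0.191 0.361 0.102]
(240, 350) [0.241 0.474 0.085]
```

Request:
{"name": "play_rows", "arguments": {
  "increments": [
    [30, -2, -10, 0, 0, -0.045, 255],
    [45, -4, -10, 0, 0, -0.07, 255],
    [45, -6, -10, 0, 0, -0.07, 255],
    [45, -6, 0, 0, 0, -0.07, 255],
    [45, -6, 0, 0, 0, -0.07, 255]
  ],
  "force": 20
}}

```text
clock: 0.65
tcp_pos: [0.3744, -0.5384, 0.2584]
orientation: [-2.989, -0.955, 0.011]
contact_force: [-0.1, -0.9, -1.3]
grip_width: 0.0125
```

Request:
{"name": "play_rows", "arguments": {
  "increments": [
    [35, -6, -25, 0, 0, -0.07, 255],
    [35, -6, -25, 0, 0, -0.07, 255],
    [40, -6, -20, 0, 0, -0.07, 255],
    [45, -6, -10, 0, 0, -0.07, 255],
    [45, -6, 0, 0, 0, -0.07, 255]
  ]
}}

```text
clock: 1.15
tcp_pos: [0.5018, -0.3701, 0.3384]
orientation: [-2.761, -1.48, 0.009]
contact_force: [0.3, -0.5, -0.2]
grip_width: -0.0
```

Request:
{"name": "play_rows", "arguments": {
  "increments": [
    [45, -6, 0, 0, 0, -0.08, 255],
    [45, -6, 0, 0, 0, -0.08, 255],
    [45, -6, 0, 0, 0, -0.08, 255],
    [45, -6, 0, 0, 0, -0.08, 255],
    [45, -6, 0, 0, 0, -0.08, 255]
  ]
}}

```text
clock: 1.65
tcp_pos: [0.5687, -0.1451, 0.3383]
orientation: [-2.394, -2.019, 0.006]
contact_force: [0.4, -0.4, 0.3]
grip_width: -0.0001
```

```bash
cat >> h.py <<'E'
S=np.array([0.5225,0.3583,0]); az=np.radians(-107.3)
ys=np.array([np.cos(az),np.sin(az),0]); xs=np.array([np.sin(az),-np.cos(az),0]); xs=np.array([np.cos(az-np.pi/2),np.sin(az-np.pi/2),0]); Z=np.array([0,0,1.])
def W(x,y,z): return S+(x*xs+y*ys+z*Z)/1000
def ori(t):
    z=-np.cos(t)*Z-np.sin(t)*ys; y=np.cross(z,xs); return R.from_matrix(np.c_[xs,y,z])
def state():
    o=r.get_obs(); p=np.array(o["tcp_pos"]); q=R.from_rotvec(o["orientation"]); d=(p-S)*1000
    zt=q.as_matrix()[:,2]; print("clk",round(float(o["clock"]),2),"stand xyz",np.round([d@xs,d@ys,d[2]],1),"ori err(deg,t=35)",np.round(np.degrees((q.inv()*ori(np.radians(35))).as_rotvec()),1),"F",np.round(o["contact_force"],1),"F_stand",np.round([np.dot(o["contact_force"],xs),np.dot(o["contact_force"],ys)],1),"j",np.round(o["joints"],2)); return p,q
def plan(x,y,z,tdeg,n):
    p,q=state(); P=W(x,y,z); Q=ori(np.radians(tdeg)); rv=(q.inv()*Q).as_rotvec()
    for i in range(n):
        qi=q*R.from_rotvec(rv*i/n); t=qi.inv().apply((P-p)/n)*1000
        print(np.round(np.r_[t,rv/n],3).tolist())
E
python3 - <<'E'
from h import *
print(ori(.6).as_matrix().round(2).tolist()); plan(0,190,250,35,14)
E
```

```text
[[-0.95, 0.25, 0.17], [0.3, 0.79, 0.54], [-0.0, 0.56, -0.83]]
clk 1.65 stand xyz [-193.8  466.9  338.3] ori err(deg,t=35) [-29.   24.6 -79.9] F [ 0.4 -0.4  0.3] F_stand [-0.5  0.3] j [ 0.48  0.29 -0.42  1.61  0.11  1.28 -0.13]
[21.406, -11.058, 6.489, -0.036, 0.031, -0.1]
[22.208, -9.124, 6.793, -0.036, 0.031, -0.1]
[22.804, -7.134, 7.189, -0.036, 0.031, -0.1]
[23.187, -5.111, 7.672, -0.036, 0.031, -0.1]
[23.351, -3.08, 8.238, -0.036, 0.031, -0.1]
[23.295, -1.065, 8.878, -0.036, 0.031, -0.1]
[23.02, 0.909, 9.585, -0.036, 0.031, -0.1]
[22.528, 2.819, 10.351, -0.036, 0.031, -0.1]
[21.827, 4.64, 11.166, -0.036, 0.031, -0.1]
[20.923, 6.351, 12.02, -0.036, 0.031, -0.1]
[19.83, 7.931, 12.904, -0.036, 0.031, -0.1]
[18.558, 9.361, 13.805, -0.036, 0.031, -0.1]
[17.125, 10.623, 14.713, -0.036, 0.031, -0.1]
[15.548, 11.703, 15.618, -0.036, 0.031, -0.1]
```

Request:
{"name": "play_rows", "arguments": {
  "increments": [
    [21, -11, 6, -0.036, 0.031, -0.1, 255],
    [22, -9, 7, -0.036, 0.031, -0.1, 255],
    [23, -7, 7, -0.036, 0.031, -0.1, 255],
    [23, -5, 8, -0.036, 0.031, -0.1, 255],
    [23, -3, 8, -0.036, 0.031, -0.1, 255]
  ]
}}

```text
clock: 2.15
tcp_pos: [0.5312, -0.0174, 0.3064]
orientation: [1.752, 2.548, 0.376]
contact_force: [-0.1, 0.2, -0.1]
grip_width: -0.0003
```

Request:
{"name": "play_rows", "arguments": {
  "increments": [
    [23, -1, 9, -0.036, 0.031, -0.1, 255],
    [23, 1, 10, -0.036, 0.031, -0.1, 255],
    [22, 3, 10, -0.036, 0.031, -0.1, 255],
    [22, 5, 11, -0.036, 0.031, -0.1, 255],
    [21, 6, 12, -0.036, 0.031, -0.1, 255]
  ]
}}

```text
clock: 2.65
tcp_pos: [0.4865, 0.1, 0.2737]
orientation: [0.98, 2.83, 0.712]
contact_force: [-0.4, 0.3, -0.8]
grip_width: 0.0004
```

```bash
python3 - <<'E'
from h import *
plan(0,170,180,35,5)
E
```

```text
clk 2.65 stand xyz [-42.4 257.3 273.7] ori err(deg,t=35) [ -7.5   5.7 -19.5] F [-0.4  0.3 -0.8] F_stand [ 0.4 -0.2] j [ 0.64  0.1  -0.74  2.08 -0.47  0.79  1.12]
[12.136, 3.257, 23.885, -0.026, 0.02, -0.068]
[11.43, 3.431, 24.207, -0.026, 0.02, -0.068]
[10.708, 3.548, 24.518, -0.026, 0.02, -0.068]
[9.973, 3.608, 24.817, -0.026, 0.02, -0.068]
[9.231, 3.61, 25.103, -0.026, 0.02, -0.068]
```

Request:
{"name": "play_rows", "arguments": {
  "increments": [
    [12, 3, 24, -0.026, 0.02, -0.068, 255],
    [11, 3, 24, -0.026, 0.02, -0.068, 255],
    [11, 4, 25, -0.026, 0.02, -0.068, 255],
    [10, 4, 25, -0.026, 0.02, -0.068, 255],
    [9, 4, 25, -0.026, 0.02, -0.068, 255]
  ]
}}

```text
clock: 3.15
tcp_pos: [0.4712, 0.1985, 0.1779]
orientation: [0.416, 2.877, 0.907]
contact_force: [1.1, -0.3, 0.1]
grip_width: 0.0006
```

```bash
python3 - <<'E'
from h import *
plan(0,130,92,35,5)
f=grab_frame("side");cv2.imwrite("pics/s1.png",f["color"])
f=grab_frame("wrist");cv2.imwrite("pics/w1.png",f["color"])
E
```

```text
clk 3.15 stand xyz [  1.5 167.8 177.9] ori err(deg,t=35) [0.1 0.1 0.9] F [ 1.1 -0.3  0.1] F_stand [-1.2 -0. ] j [ 0.6   0.34 -0.9   2.21 -0.6   0.45  1.55]
[-0.207, -3.698, 18.408, 0.0, 0.0, 0.003]
[-0.224, -3.692, 18.409, 0.0, 0.0, 0.003]
[-0.242, -3.686, 18.41, 0.0, 0.0, 0.003]
[-0.26, -3.68, 18.411, 0.0, 0.0, 0.003]
[-0.278, -3.673, 18.412, 0.0, 0.0, 0.003]
```

View pics/s1.png

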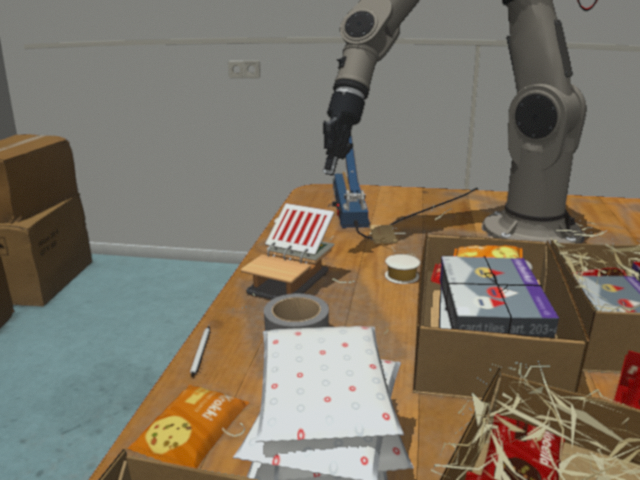

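View pics/w1.png

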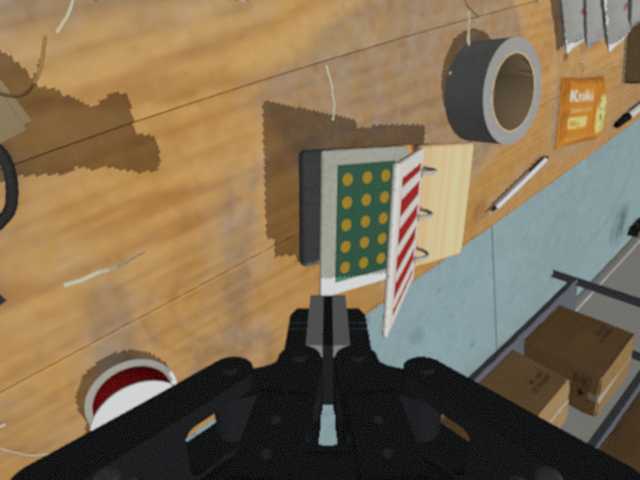

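Request:
{"name": "play_rows", "arguments": {
  "increments": [
    [0, -4, 18, 0, 0, 0.003, 255],
    [0, -4, 18, 0, 0, 0.003, 255],
    [0, -4, 18, 0, 0, 0.003, 255],
    [0, -4, 18, 0, 0, 0.003, 255],
    [0, -4, 18, 0, 0, 0.003, 255]
  ]
}}

```text
clock: 3.75
tcp_pos: [0.4856, 0.2295, 0.0931]
orientation: [0.46, 2.874, 0.905]
contact_force: [-0.8, 0.2, 0.1]
grip_width: 0.0001
```

```bash
python3 - <<'E'
from h import *
plan(0,100,92,35,3)
E
```

```text
clk 3.75 stand xyz [ -3.1 134.   93.1] ori err(deg,t=35) [-0.   0.4 -0.8] F [-0.8  0.2  0.1] F_stand [0.8 0.1] j [ 0.43  0.54 -0.83  2.23 -0.56  0.21  1.54]
[1.208, 9.06, 6.779, -0.0, 0.002, -0.004]
[1.152, 9.063, 6.784, -0.0, 0.002, -0.004]
[1.096, 9.066, 6.789, -0.0, 0.002, -0.004]
```

```bash
python3 - <<'E'
from h import *
plan(0,108,92,22,4)
E
```

```text
clk 3.75 stand xyz [ -3.1 134.   93.1] ori err(deg,t=35) [-0.   0.4 -0.8] F [-0.8  0.2  0.1] F_stand [0.8 0.1] j [ 0.43  0.54 -0.83  2.23 -0.56  0.21  1.54]
[0.876, 5.156, 3.938, 0.057, 0.001, -0.003]
[0.852, 5.373, 3.642, 0.057, 0.001, -0.003]
[0.828, 5.573, 3.333, 0.057, 0.001, -0.003]
[0.804, 5.756, 3.014, 0.057, 0.001, -0.003]
```

Request:
{"name": "play_rows", "arguments": {
  "increments": [
    [1, 5, 4, 0.057, 0.001, -0.003, 255],
    [1, 5, 4, 0.057, 0.001, -0.003, 255],
    [1, 6, 3, 0.057, 0.001, -0.003, 255],
    [1, 6, 3, 0.057, 0.001, -0.003, 255]
  ]
}}

```text
clock: 4.15
tcp_pos: [0.4927, 0.2486, 0.0909]
orientation: [0.496, 2.997, 0.567]
contact_force: [-0.4, 0.5, -0.6]
grip_width: 0.0003
```

```bash
python3 - <<'E'
from h import *
plan(0,92,92,22,3)
f=grab_frame("wrist");cv2.imwrite("pics/w2.png",f["color"])
E
```

```text
clk 4.15 stand xyz [ -4.1 113.6  90.9] ori err(deg,t=35) [-13.6   0.2  -1.5] F [-0.4  0.5 -0.6] F_stand [ 0.5 -0.4] j [-0.13  0.42 -0.34  2.13 -0.38  0.38  1.15]
[1.55, 6.802, 2.279, -0.004, 0.0, -0.009]
[1.491, 6.806, 2.305, -0.004, 0.0, -0.009]
[1.432, 6.81, 2.331, -0.004, 0.0, -0.009]
```

View pics/w2.png

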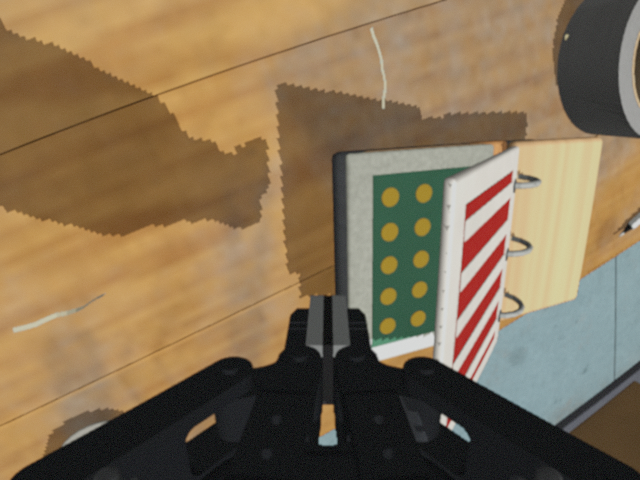

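```bash
python3 - <<'E'
from h import *
plan(0,98,105,22,3)
E
```

```text
clk 4.2 stand xyz [ -2.8 108.2  92.6] ori err(deg,t=35) [-13.6   0.2  -1. ] F [1.9 3.3 2. ] F_stand [-0.8 -3.7] j [-0.15  0.41 -0.34  2.13 -0.38  0.39  1.14]
[1.016, 4.667, -2.588, -0.003, 0.0, -0.006]
[0.988, 4.682, -2.572, -0.003, 0.0, -0.006]
[0.961, 4.696, -2.556, -0.003, 0.0, -0.006]
```

Request:
{"name": "play_rows", "arguments": {
  "increments": [
    [1, 4, -4, 0, 0, -0.006, 255],
    [1, 4, -4, 0, 0, -0.006, 255],
    [1, 4, -3, 0, 0, -0.006, 255]
  ]
}}

```text
clock: 4.5
tcp_pos: [0.493, 0.2619, 0.11]
orientation: [0.456, 2.995, 0.57]
contact_force: [-0.1, -0.2, -0.3]
grip_width: -0.0001
```

```bash
python3 - <<'E'
from h import *
plan(0,88,112,22,3)
f=grab_frame("wrist");cv2.imwrite("pics/w3.png",f["color"])
E
```

```text
clk 4.5 stand xyz [ -0.5 100.9 110. ] ori err(deg,t=35) [-13.4   0.1   0. ] F [-0.1 -0.2 -0.3] F_stand [0.1 0.2] j [-0.16  0.39 -0.33  2.12 -0.36  0.42  1.13]
[0.162, 4.227, 0.967, -0.003, 0.001, 0.0]
[0.162, 4.225, 0.977, -0.003, 0.001, 0.0]
[0.161, 4.222, 0.988, -0.003, 0.001, 0.0]
```

View pics/w3.png

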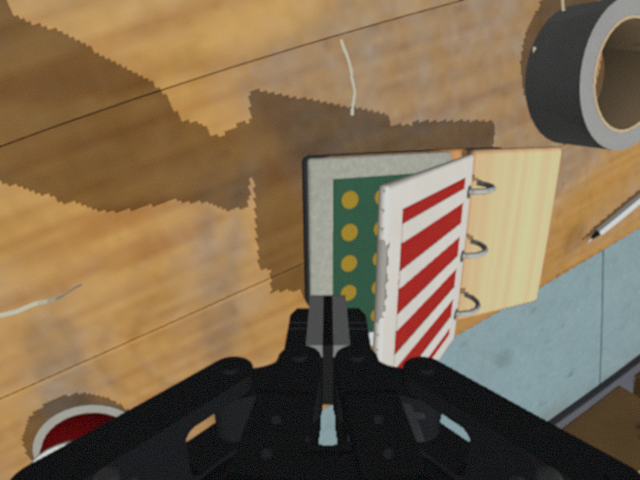

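Request:
{"name": "play_rows", "arguments": {
  "increments": [
    [0, 2, 5, 0, 0, 0, 255],
    [0, 4, 2, 0, 0, 0, 255],
    [0, 4, 2, 0, 0, 0, 255]
  ]
}}

```text
clock: 4.85
tcp_pos: [0.4978, 0.2701, 0.1049]
orientation: [0.467, 2.994, 0.569]
contact_force: [-0.3, -3.1, 0.7]
grip_width: 0.0004
```

```bash
python3 - <<'E'
from h import *
plan(0,75,112,22,5)
f=grab_frame("wrist");cv2.imwrite("pics/w4.png",f["color"])
E
```

```text
clk 4.85 stand xyz [ -2.6  91.5 104.9] ori err(deg,t=35) [-13.5   0.3  -0.4] F [-0.3 -3.1  0.7] F_stand [-0.7  3. ] j [-0.18  0.4  -0.32  2.11 -0.36  0.41  1.11]
[0.548, 3.593, -0.107, -0.002, 0.001, -0.001]
[0.543, 3.594, -0.1, -0.002, 0.001, -0.001]
[0.538, 3.595, -0.094, -0.002, 0.001, -0.001]
[0.533, 3.596, -0.088, -0.002, 0.001, -0.001]
[0.529, 3.597, -0.082, -0.002, 0.001, -0.001]
```

View pics/w4.png

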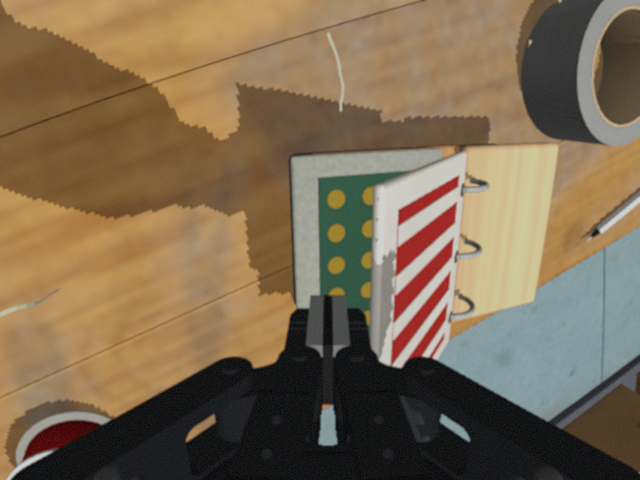

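Request:
{"name": "play_rows", "arguments": {
  "increments": [
    [0, 8, -4, 0, 0, 0, 255],
    [0, 8, -3, 0, 0, 0, 255],
    [0, 8, -3, 0, 0, 0, 255]
  ]
}}

```text
clock: 5.2
tcp_pos: [0.5034, 0.2885, 0.1227]
orientation: [0.47, 2.996, 0.567]
contact_force: [0.7, -0.4, -1.0]
grip_width: -0.0004
```

```bash
python3 - <<'E'
from h import *
plan(0,75,112,22,1)
f=grab_frame("wrist");cv2.imwrite("pics/w5.png",f["color"])
E
```

```text
clk 5.2 stand xyz [ -2.6  72.3 122.7] ori err(deg,t=35) [-13.6   0.2  -0.5] F [ 0.7 -0.4 -1. ] F_stand [-0.8  0.2] j [-0.24  0.39 -0.3   2.07 -0.34  0.45  1.05]
[2.525, -6.445, 8.973, -0.01, 0.002, -0.009]
```

View pics/w5.png

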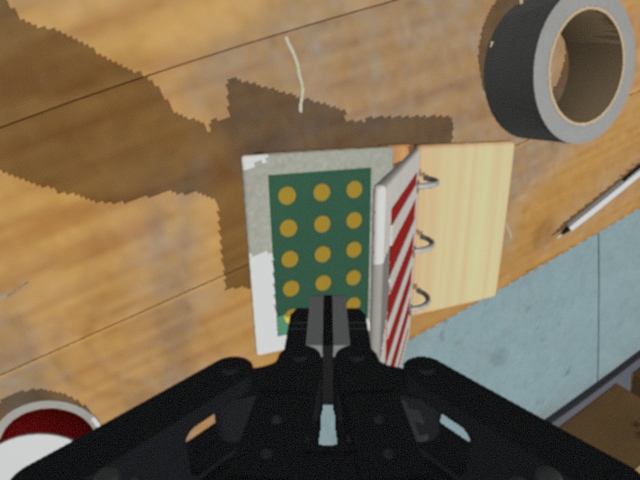

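Request:
{"name": "play_rows", "arguments": {
  "increments": [
    [0, 11, -2, 0, 0, 0, 255],
    [0, 11, -1, 0, 0, 0, 255],
    [0, 11, 0, 0, 0, 0, 255],
    [0, 11, 0, 0, 0, 0, 255]
  ]
}}

```text
clock: 5.65
tcp_pos: [0.5168, 0.332, 0.1452]
orientation: [0.466, 2.994, 0.571]
contact_force: [-0.0, -0.6, -1.5]
grip_width: 0.0001
```

```bash
python3 - <<'E'
from h import *
plan(0,0,140,22,1)
f=grab_frame("wrist");cv2.imwrite("pics/w6.png",f["color"])
E
```

```text
clk 5.65 stand xyz [ -2.4  26.8 145.2] ori err(deg,t=35) [-13.4   0.2  -0.3] F [-0.  -0.6 -1.5] F_stand [-0.2  0.5] j [-0.33  0.39 -0.26  1.99 -0.3   0.5   0.95]
[2.598, 22.949, 14.707, -0.007, 0.003, -0.006]
```

View pics/w6.png

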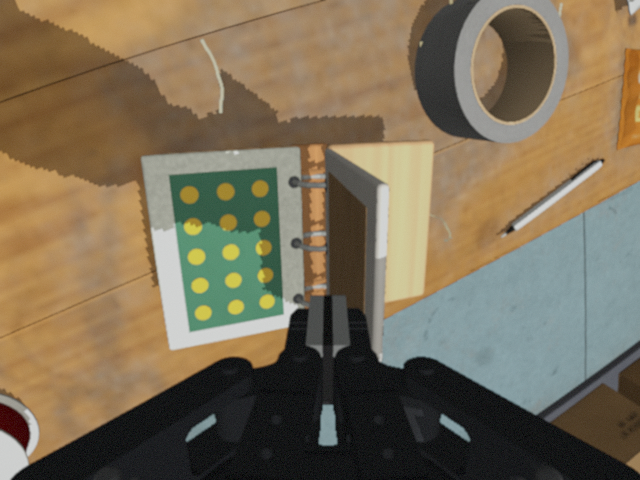

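```bash
cat >>h.py <<'E'
def path(wps,t,step):
    q=ori(np.radians(t)); p,_=state(); x0=(p-S)*1000; a=np.array([x0@ys,x0[2]])
    for w in wps:
        w=np.array(w,float); n=max(1,int(np.ceil(np.linalg.norm(w-a)/step))); d=(w-a)/n
        v=q.inv().apply(d[0]*ys+d[1]*Z); print(w,n,"x",np.round(v,1)); a=w
E
python3 -c "
from h import *
path([(0,148),(-25,140),(-50,125),(-65,110),(-70,92),(-66,78),(-62,68)],22,13)"
```

```text
clk 5.7 stand xyz [ -2.2  24.2 146.5] ori err(deg,t=35) [-13.3   0.2  -0.2] F [0.3 0.8 0.5] F_stand [-0.1 -0.9] j [-0.33  0.39 -0.26  1.99 -0.3   0.5   0.95]
[  0. 148.] 2 x [-0.  11.5  3.8]
[-25. 140.] 3 x [-0.   6.7  5.6]
[-50. 125.] 3 x [-0.   5.9  7.8]
[-65. 110.] 2 x [-0.   4.1  9.8]
[-70.  92.] 2 x [-0.  -1.1  9.3]
[-66.  78.] 2 x [ 0.  -4.5  5.7]
[-62.  68.] 1 x [ 0.  -7.5  7.8]
```

Request:
{"name": "play_rows", "arguments": {
  "increments": [
    [0, 11.5, 4, 0, 0, 0, 255],
    [0, 11.5, 4, 0, 0, 0, 255],
    [0, 10, 8, 0, 0, 0, 255],
    [0, 10, 8, 0, 0, 0, 255]
  ]
}}

```text
clock: 6.1
tcp_pos: [0.5336, 0.3845, 0.1401]
orientation: [0.463, 2.992, 0.574]
contact_force: [0.5, -1.1, -0.9]
grip_width: 0.0002
```

```bash
python3 - <<'E'
from h import *
path([(-50,125),(-65,110),(-70,92),(-66,78),(-62,68)],22,12)
f=grab_frame("wrist");cv2.imwrite("pics/w7.png",f["color"])
E
```

```text
clk 6.1 stand xyz [ -2.8 -28.3 140.1] ori err(deg,t=35) [-13.2   0.3  -0.2] F [ 0.5 -1.1 -0.9] F_stand [-0.9  0.9] j [-0.43  0.44 -0.23  1.91 -0.26  0.5   0.86]
[-50. 125.] 3 x [-0.   4.8  7.4]
[-65. 110.] 2 x [-0.   4.1  9.8]
[-70.  92.] 2 x [-0.  -1.1  9.3]
[-66.  78.] 2 x [ 0.  -4.5  5.7]
[-62.  68.] 1 x [ 0.  -7.5  7.8]
```

View pics/w7.png

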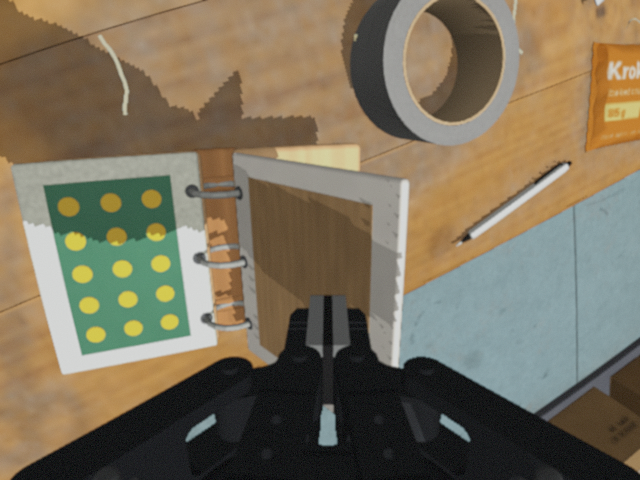

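Leaf is past upright with the brown back showing and the tip on its inner-middle; continue over and down.

Request:
{"name": "play_rows", "arguments": {
  "increments": [
    [0, 5, 7.5, 0, 0, 0, 255],
    [0, 5, 7.5, 0, 0, 0, 255],
    [0, 5, 7.5, 0, 0, 0, 255],
    [0, 4, 10, 0, 0, 0, 255],
    [0, 4, 10, 0, 0, 0, 255]
  ]
}}

```text
clock: 6.65
tcp_pos: [0.5456, 0.4248, 0.1059]
orientation: [0.462, 2.993, 0.575]
contact_force: [-0.1, -1.2, -0.3]
grip_width: -0.0
```

```bash
python3 - <<'E'
from h import *
path([(-70,92),(-66,78),(-62,68)],22,10)
E
```

```text
clk 6.65 stand xyz [ -2.3 -70.3 105.9] ori err(deg,t=35) [-13.2   0.2  -0.2] F [-0.1 -1.2 -0.3] F_stand [-0.3  1.1] j [-0.49  0.53 -0.21  1.86 -0.24  0.46  0.81]
[-70.  92.] 2 x [ 0.  -2.7  6.4]
[-66.  78.] 2 x [ 0.  -4.5  5.7]
[-62.  68.] 2 x [ 0.  -3.7  3.9]
```

Request:
{"name": "play_rows", "arguments": {
  "increments": [
    [0, -2.5, 6.5, 0, 0, 0, 255],
    [0, -2.5, 6.5, 0, 0, 0, 255],
    [0, -4.5, 6, 0, 0, 0, 255],
    [0, -4.5, 6, 0, 0, 0, 255]
  ]
}}

```text
clock: 7.05
tcp_pos: [0.5446, 0.4225, 0.0747]
orientation: [0.46, 2.992, 0.577]
contact_force: [-0.2, 0.5, 0.6]
grip_width: 0.0001
```

```bash
python3 - <<'E'
from h import *
path([(-62,68),(-60,62)],22,6)
f=grab_frame("wrist");cv2.imwrite("pics/w8.png",f["color"])
E
```

```text
clk 7.05 stand xyz [ -2.  -67.9  74.7] ori err(deg,t=35) [-13.2   0.2  -0.1] F [-0.2  0.5  0.6] F_stand [ 0.3 -0.4] j [-0.48  0.58 -0.22  1.88 -0.25  0.39  0.83]
[-62.  68.] 2 x [ 0. -4.  2.]
[-60.  62.] 2 x [ 0.  -2.1  2.4]
```

View pics/w8.png

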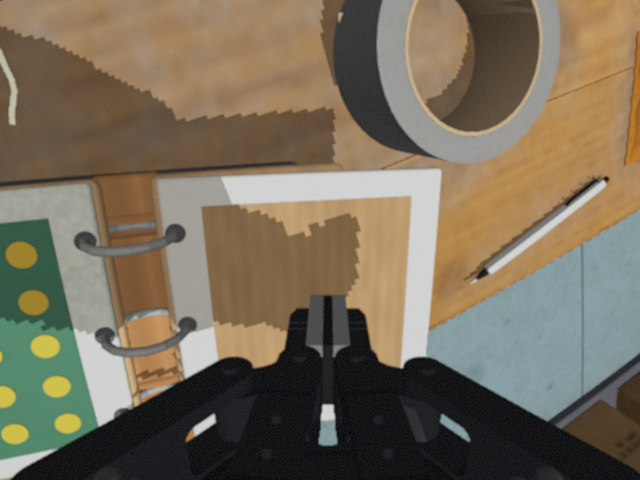

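Request:
{"name": "play_rows", "arguments": {
  "increments": [
    [0, -1.1, 2.8, 0, 0, 0, 255],
    [0, -1.1, 2.8, 0, 0, 0, 255]
  ]
}}

```text
clock: 7.3
tcp_pos: [0.544, 0.4208, 0.0666]
orientation: [0.463, 2.994, 0.574]
contact_force: [-0.8, 0.0, 1.3]
grip_width: 0.0003
```

```bash
python3 -c "
from h import *
state()"
```

```text
clk 7.3 stand xyz [ -1.9 -66.1  66.6] ori err(deg,t=35) [-13.3   0.1  -0.2] F [-0.8  0.   1.3] F_stand [0.7 0.2] j [-0.48  0.59 -0.22  1.88 -0.25  0.38  0.84]
```

Request:
{"name": "play_rows", "arguments": {
  "increments": [
    [0, -0.7, 1.8, 0, 0, 0, 255]
  ]
}}

```text
clock: 7.4
tcp_pos: [0.5441, 0.4207, 0.0646]
orientation: [0.463, 2.994, 0.574]
contact_force: [-0.4, 0.6, 0.8]
grip_width: -0.0
```

Request:
{"name": "play_rows", "arguments": {
  "increments": [
    [0, -0.7, 1.8, 0, 0, 0, 255]
  ]
}}

```text
clock: 7.5
tcp_pos: [0.5441, 0.4208, 0.0627]
orientation: [0.463, 2.994, 0.574]
contact_force: [-1.5, -1.1, 4.8]
grip_width: 0.0004
```

Request:
{"name": "play_rows", "arguments": {
  "increments": [
    [0, -0.4, 1, 0, 0, 0, 255]
  ]
}}

```text
clock: 7.6
tcp_pos: [0.5442, 0.4209, 0.0624]
orientation: [0.463, 2.994, 0.575]
contact_force: [-4.4, -4.9, 14.5]
grip_width: 0.0003
```

Request:
{"name": "play_rows", "arguments": {
  "increments": [
    [0, -0.2, 0.5, 0, 0, 0, 255]
  ]
}}

```text
clock: 7.7
tcp_pos: [0.5442, 0.4209, 0.0626]
orientation: [0.462, 2.994, 0.575]
contact_force: [-3.3, -2.6, 7.6]
grip_width: 0.0003
```

Request:
{"name": "play_rows", "arguments": {
  "increments": [
    [0, 2, -5, 0, 0, 0, 255],
    [0, 5, -12, 0, 0, 0, 255],
    [0, 10, -25, 0, 0, 0, 255],
    [0, 12, -30, 0, 0, 0, 255],
    [0, 12, -30, 0, 0, 0, 255]
  ]
}}

```text
clock: 8.2
tcp_pos: [0.542, 0.4191, 0.1732]
orientation: [0.465, 3.001, 0.567]
contact_force: [0.3, 0.7, 0.5]
grip_width: -0.0001
```

Request:
{"name": "play_rows", "arguments": {
  "increments": [
    [0, -10, -35, 0, 0, 0, 255],
    [0, -20, -35, 0, 0, 0, 255],
    [0, -30, -30, 0, 0, 0, 255],
    [0, -30, -30, 0, 0, 0, 255],
    [0, -30, -20, 0, 0, 0, 255]
  ]
}}

```text
clock: 8.7
tcp_pos: [0.4922, 0.2631, 0.283]
orientation: [0.447, 2.99, 0.583]
contact_force: [1.3, -0.5, 0.2]
grip_width: 0.0001
```

Request:
{"name": "play_rows", "arguments": {
  "increments": [
    [0, -40, -20, 0, 0, 0, 255],
    [0, -40, -15, 0, 0, 0, 255],
    [0, -30, -10, 0, 0, 0, 255],
    [0, 0, 0, 0, 0, 0, 255]
  ]
}}

```text
clock: 9.1
tcp_pos: [0.4559, 0.1411, 0.2896]
orientation: [0.452, 2.977, 0.586]
contact_force: [-0.4, -0.2, -0.2]
grip_width: -0.0003
```

```bash
python3 - <<'E'
from h import *
state()
f=grab_frame("top");cv2.imwrite("pics/t9.png",f["color"])
import pickle; g=grab_frame("side");cv2.imwrite("pics/s9.png",cv2.resize(g["color"][180:310,220:380],None,fx=5,fy=5))
pickle.dump({"top":f,"side":g},open("f9.pkl","wb"))
E
```

```text
clk 9.1 stand xyz [ -1.  227.2 289.6] ori err(deg,t=35) [-12.6   0.8   0.3] F [-0.4 -0.2 -0.2] F_stand [0.4 0.3] j [-0.1   0.01 -0.11  2.09 -0.43  0.88  1.31]
```

View pics/t9.png

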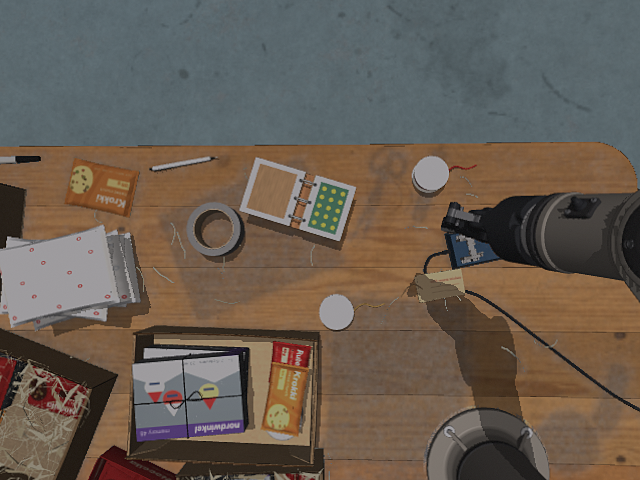

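View pics/s9.png

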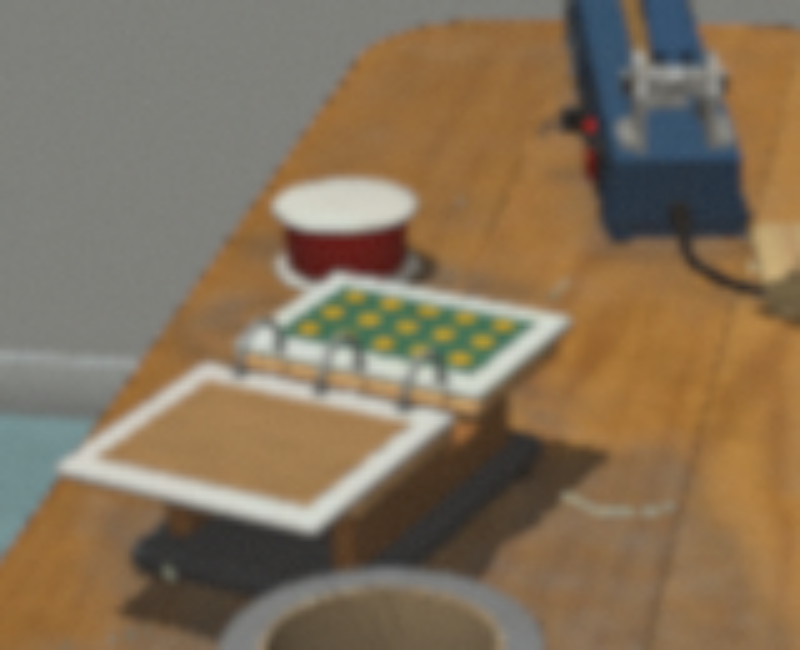

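```bash
python3 - <<'E'
from h import *
import pickle
f=pickle.load(open("f9.pkl","rb"))["top"]
for name,poly in {"top":[(257,158),(304,171),(288,226),(240,211)],"under":[(318,176),(355,184),(338,240),(304,232)]}.items():
    m=np.zeros((480,640),np.uint8); cv2.fillPoly(m,[np.array(poly,np.int32)],1); m=cv2.erode(m,np.ones((7,7)))
    P=np.array([pt(f,u,v) for v,u in np.argwhere(m)]);P=P[~np.isnan(P[:,2])]
    A=np.c_[(P-S)@ys,(P-S)@xs,np.ones(len(P))]; z=P[:,2]
    for _ in range(3):
        c,*_=np.linalg.lstsq(A,z,rcond=None); k=abs(z-A@c)<.004; A,z=A[k],z[k]
    print(name,"slope y,x,z0",np.round(c,4),"n",len(z),"std",(z-A@c).std())
E
```

```text
top slope y,x,z0 [0.0007 0.001  0.0616] n 2147 std 0.000622778754700745
under slope y,x,z0 [-0.0032  0.0008  0.0619] n 1559 std 0.0006124805417987926
```

Both leaves are flat within about 0.003 rad, and the stand's foot, tape, tags and spools are where they were. The arm is clear, so I'm handing in.

```bash
python3 -c "
from h import *
r.hand_in(); state()"
```

```text
the job is handed in; nothing more can be done
the job is handed in; nothing more can be done
```

The upper (red striped) leaf now lies flat on the other side of the spine, and the green dotted leaf lies where it started. I handed the job in at about 9 s of the 42 s allowed. No verdict is reported, so what follows is from my own checks.

I slid the closed fingertips under the upper leaf's free edge, pushed it over the spine and pressed it down onto the rest board. The arm then backed off to about 0.29 m height. The force readings taken after each move peaked at about 16 N, at the final press.

- **Leaves:** a plane fit on the top camera's depth put the upper leaf within about 0.001 rad of flat and the under leaf within about 0.003 rad.
- **Stand and bystanders:** I compared the pictures by eye. The stand, tape and spools look unmoved, and the arm touches nothing. I did not measure their shifts. The arm's shadow partly covers the tags in the last top picture, but it never went near them.

No check failed. One mid-course change: I reduced the tool tilt from 35° to 22° before contact, because the sixth joint was getting close to its lower limit.

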